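# Hold a perfume sample tray square with an assembly square

### The arm

A 7-joint arm with a two-finger parallel gripper is mounted at the origin on the work surface. World frame = base frame: x ahead of the robot, y to its left, z up, the work surface at z = 0. Lengths are in mm, angles in rad, forces in N, time in s.
With the tool pointing down it reaches from about 400 to 875 mm from the base axis. Payload 19.3 kg.
Tool frame: the origin (TCP) lies between the finger pads, 19 mm behind the fingertips; this is the grasp point; z points along the fingers, y is the line along which they close (so a half turn about z gives the same grasp; the last joint's range is limited). The gripper opens to 85 mm and grips with 20 to 120 N. Pads are 22 mm wide; open, the fingers measure 114 mm over their backs; the gripper's body (76 mm by 85 mm) begins 54 mm behind the grasp point. The pads swing forward as they close: fully open they stand 13 mm farther back than shut.
Start: joints at [1.098, 0.521, -0.036, 1.599, 0.021, 1.021, -0.113], TCP at [244.97, -574.983, 249.991] pointing down, gripper open.
Joint ranges: [-2.91, 2.91], [-0.3, 2.13], [-1.5, 1.42], [0.17, 2.43], [-1.26, 4.41], [0.16, 1.93], [-2.52, 2.52]. Speed limits (rad/s): [1.89, 1.89, 2.39, 2.39, 3.01, 3.01, 3.01].

### API

Orientations are given as a 3x3 rotation matrix whose columns are the frame's x, y, z axes.
In Python, from workcell import movep, movel, goto_joints, open_gripper, clamp, wait, inverse_kinematics, read_state, camera, PlanningError, finish_job gives the robot as it stands. Calls block until the motion is done:
- movep(position, orientation): joint-space move of the TCP to a pose.
- movel(position, frame=None, max_speed=150, guard=None): straight line of the TCP; frame=None keeps the orientation; max_speed is the mean speed in mm/s. With guard (N) it stops when the force on the tool has changed by that much, and returns True; else False.
- goto_joints(angles): joint-space move.
- open_gripper() and clamp(): open the fingers fully, or close them until they stop; the grip force is fixed at half the most.
- wait(seconds).
- inverse_kinematics(position, orientation): joint angles nearest the present ones, or None.
- read_state(): the state.
- camera(name): name is "scene" or "side" or "wrist"; returns a dict with "image" (420x560x3 uint8, blue, green, red), "range_z" (420x560 float32, mm along the optical axis (not along the pixel's ray), 0 where there is no reading), "fx", "fy", "cx", "cy" (pixels), "dist_coeffs" ([k1, k2, p1, p2, k3] as OpenCV has them; the pictures are not rectified), "cam_to_world" (4x4, takes a point from camera to world coordinates). Camera axes: x right, y up, looking along -z (the intrinsics and any distortion apply to the point x, -y, -z); pixel columns grow to the right and rows downward; lengths in mm; the calibration is good to about 2 mm. A picture is of the moment at which its call begins.
A pose or a line that the arm cannot do raises PlanningError and nothing moves.
- finish_job(): hands the job in; it is judged then, once.
The state is a dict: "time": time; "qpos": joint angles; "qvel": joint speeds; "joint_efforts": joint torques, N m; "eef_pos": TCP position; "tool_rot": TCP orientation; "ft_force": force on the tool from outside, world axes, zero at the start; "torque": the same for the moment, N m; "finger_gap": finger opening in mm; "gripper_force": force on a finger pad.
Only numpy, scipy, OpenCV 4.12 (cv2) and the standard library are available. Lean on these libraries where they do the work, as an engineer would, in place of code of your own. Each camera call takes 0.05 s, during which the arm holds its last target. There are 200 camera calls.

### The job

The wooden sample tray's side panel leans inward on its sprung corner joint. Pick up the aluminium assembly square by its orange handle, lower it flat to the tray floor without leaning on the floor, and press it into the corner between the two panels until both its outer faces lie flush against them, the side panel is pushed out square, and the square's corner is fully home; finish while still gripping it and pressing it firmly against both panels. Do not disturb the vials, bottle and other things standing around.

Things in the scene. Friction and masses are not known exactly. Their poses are not given: they have to be found in the camera images.
- tray: unfinished sample tray, fixed to the bench: plywood floor 220 x 220 mm, 8 mm thick (floor top 8 mm above the bench), with panels on two sides only (its +x and +y sides), the other two sides open. Origin under the centre of the floor; x and y run along its sides, z up. A fixed post 10 x 10 mm stands outside where the panels meet
- tray_corner (a point): inside corner of the tray when square, on the floor's top: 100 mm along +x and 100 mm along +y of the tray's origin, 8 mm above the bench. Axes as the tray's. It does not move with the side panel
- back_panel: fixed pale wooden panel on the tray's +y side, 200 mm long (along tray x), 10 mm thick, 45 mm high from the tray floor (top 53 mm above the bench); origin at the middle of its lower edge. Its inner face is the plane y = +100 mm of the tray
- side_panel: dark wooden panel, hinged, on the tray's +x side, 200 mm long, 10 mm thick, 45 mm high from the tray floor; origin on its upright hinge line at tray_corner; it extends along its own -y, its inner face is its own plane x = 0. When square its inner face is the plane x = +100 mm of the tray, against a stop. A spring leans it inward by 0.12 rad (free end 24 mm in); 0.36 N m holds it square
- square: loose aluminium L-shaped square, 0.2 to 0.33 kg, flat on the bench: legs 110 mm long (from the outer corner), 22 wide, 22 high, running -x and -y from the outer corner at (+53,+53,0) mm. Upright orange handle plate 14 mm thick, 112 long, up to 66 mm high, bridges the legs: thin along (1,1,0), long along (-1,1,0). Origin under the handle's middle. In the tray its x and y point as the tray's
- square_corner (a point): outer corner of the square at its underside, (+53, +53, 0) mm from the square's origin; axes as the square's. It belongs on point tray_corner
- square_grip (a point): middle of the handle plate, 50 mm above the square's underside: a good place for the TCP, pads closing along the square's (+1, +1, 0) diagonal across the 14 mm thickness, fingers straight down
- vial_tray: bystander: sample vial with black cap, 23 mm diameter, 46 mm tall, yellow, standing on the tray floor at the open corner farthest from the panels; origin at the centre of its underside. Leave it alone
- vial_near: bystander: sample vial with black cap, 23 mm diameter, 46 mm tall, red, standing on the bench near the robot; origin at the centre of its underside. Leave it alone
- flacon: bystander: clear glass perfume bottle, round, 64 mm widest diameter, 106 mm tall, upright; origin at the centre of its underside. Leave it alone
- atomizer: bystander: lying spray tube with a gold body and black cap, 90 mm long, 22 mm thick; origin at its underside. Leave it alone
- pipette_cup: bystander: clear tapered cup 90 mm tall, 84 mm across the rim, with a fan of pipettes up to about 180 mm high; origin at the centre of its underside. Leave it alone
- cap: bystander: black vial cap ring, 24 mm diameter, 12 mm high, lying on the bench. Leave it alone
Things that resemble listed ones, but are neither listed nor needed, are in the scene too. Leave any pink or purple look-alike of the square alone.

How it is judged:
By the outcome, as a careful person would: the job done as asked, in the order asked, and still so for the second after the job is handed in, while the arm keeps its last pose, push and grip.
It also fails if it takes over 48 s, if anything falls off the work surface, if the arm or the gripper's body presses on something with over 40 N, if the wrist force passes 120 N, or if a joint passes its speed limit or range.

## Working session

There is one attempt and no reset: what is moved stays moved. The work goes in short steps, each a Python script; the robot and the scene stay as the last script left them, time stands still between calls to the robot, and variables do not carry over. Pictures are saved under pics/ and viewed, at most 10 in all, crops included, and the job is handed in when it is done.

```bash
mkdir -p pics; cat > h.py <<'E'
import numpy as np, cv2, pickle
from workcell import *
def pts(c):
    z=c["range_z"]; h,w=z.shape
    u,v=np.meshgrid(np.arange(w),np.arange(h))
    K=np.array([[c["fx"],0,c["cx"]],[0,c["fy"],c["cy"]],[0,0,1]])
    p=cv2.undistortPoints(np.stack([u,v],-1).reshape(-1,1,2).astype(float),K,np.array(c["dist_coeffs"])).reshape(h,w,2)
    P=np.stack([p[...,0]*z,-p[...,1]*z,-z],-1)
    T=np.array(c["cam_to_world"])
    P=P@T[:3,:3].T+T[:3,3]; P[z==0]=np.nan
    return P
E
python3 - <<'E'
from h import *
cs={n:camera(n) for n in("scene","side")}
pickle.dump(cs,open("c0.pkl","wb"))
for n,c in cs.items():
    cv2.imwrite(f"pics/{n}0.png",c["image"]); print(n,np.round(c["cam_to_world"],2).tolist(),c["fx"],c["dist_coeffs"])
print(read_state()["time"])
E
```

```text
scene [[-0.48, -0.65, 0.6, 1122.77], [0.88, -0.34, 0.33, 247.32], [-0.01, 0.68, 0.73, 782.2], [0.0, 0.0, 0.0, 1.0]] 437.97431407563386 [-0.07245791  0.          0.          0.          0.        ]
side [[-0.99, 0.06, -0.09, 488.3], [-0.1, -0.67, 0.73, 535.63], [-0.02, 0.74, 0.68, 660.72], [0.0, 0.0, 0.0, 1.0]] 397.9798178357503 [-0.05517028  0.          0.          0.          0.        ]
0.1
```

View pics/scene0.png

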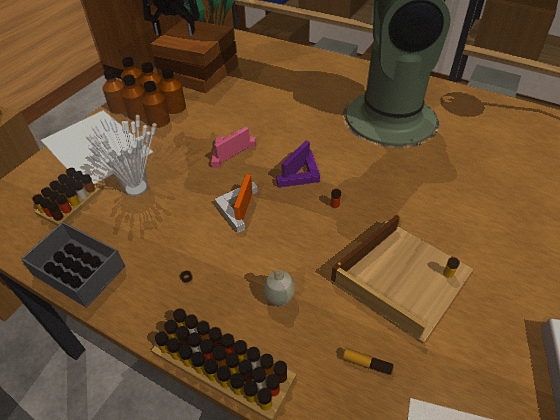

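View pics/side0.png

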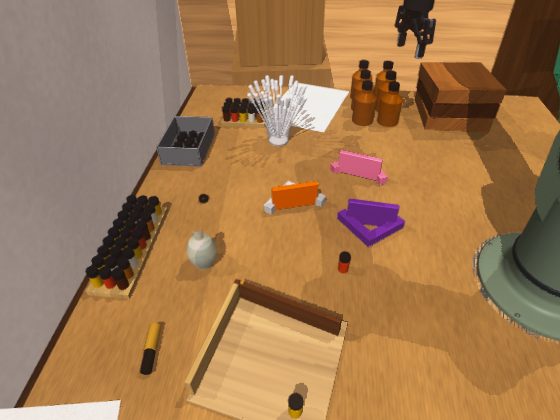

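The scene shows three candidates: orange handle with silver legs at scene (240,200), pink at (232,147) and purple at (300,165). Only the orange one with aluminium legs fits the description. The tray is at (405,280): the dark side panel is at (368,248) and the pale back panel at (380,300), so the inside corner is near (345,270).

```bash
cat > m.py <<'E'
from h import *
cs=pickle.load(open("c0.pkl","rb"))
def rect(P): 
    (c,s,a)=cv2.minAreaRect(P.astype(np.float32)); return np.round(c,1),np.round(s,1),round(a,1)
tops=[]
for n,c in cs.items():
    P=pts(c); I=c["image"].astype(int); B,G,R=I[...,0],I[...,1],I[...,2]; z=P[...,2]
    H=cv2.cvtColor(c["image"],cv2.COLOR_BGR2HSV).astype(int)
    win={"scene":(slice(165,240),slice(205,270)),"side":(slice(170,220),slice(255,335))}[n]
    m=np.zeros(z.shape,bool); m[win]=1
    o=m&(H[...,1]>215)&(R>150)&(z>25)
    print(n,"orange",o.sum(),"zmax",np.nanpercentile(z[o],[2,50,98]))
    t=o&(z>60); print(" handle top",rect(P[t][:,:2]),t.sum(), np.nanmean(P[t],0))
    leg=m&(H[...,1]<70)&(z>17)&(z<28); print(" legs",leg.sum(),rect(P[leg][:,:2]),np.median(z[leg]))
    win={"scene":(slice(210,345),slice(320,480)),"side":(slice(275,420),slice(185,350))}[n]
    m[:]=0; m[win]=1
    fl=m&(z>4)&(z<12); print(" floor",rect(P[fl][:,:2]),np.median(z[fl]))
    pt=m&(z>49)&(z<57); dark=pt&(R<110); pale=pt&(R>=130)
    print(" dark top",dark.sum(),rect(P[dark][:,:2]),"pale",pale.sum(),rect(P[pale][:,:2]),np.median(z[pt]))
    np.save(n+"_P.npy",P)
# top view
res=1.; im=np.zeros((600,760,3),np.uint8); 
allP=[]
for n,c in cs.items():
    P=np.load(n+"_P.npy"); ok=np.isfinite(P[...,2])&(P[...,2]>-10)&(P[...,2]<200)
    allP.append(np.c_[P[ok],c["image"][ok]])
A=np.vstack(allP); A=A[np.argsort(A[:,2])]
# x 300..900 -> rows from bottom, y 400..-360
r=(900-A[:,0]).astype(int); q=(400-A[:,1]).astype(int)
k=(r>=0)&(r<600)&(q>=0)&(q<760)
for dr in(0,1):
  for dq in (0,1):
    im[np.clip(r[k]+dr,0,599),np.clip(q[k]+dq,0,759)]=A[k,3:]
cv2.imwrite("pics/top.png",im)
cr=cs["scene"]["image"][120:300,190:430]; cv2.imwrite("pics/crop.png",cv2.resize(cr,None,fx=3.3,fy=3.3,interpolation=cv2.INTER_CUBIC))
E
python3 m.py
```

```text
scene orange 178 zmax [63.44662031 66.17139696 68.64839726]
 handle top (array([ 530.6, -191.7]), array([110.6,  12.7]), 17.4) 178 [ 533.68384389 -190.55190462   66.04451205]
 legs 450 (array([ 530.8, -189.9]), array([116., 110.]), 61.7) 21.797623828773908
 floor (array([529.4, 217.2]), array([363. , 322.5]), 20.8) 7.893812182706654
 dark top 584 (array([547.4, 203.6]), array([207.9, 209.5]), 77.5) pale 443 (array([569.5, 193.6]), array([202.9, 180.6]), 84.6) 52.73541304886987
side orange 728 zmax [26.16710771 51.21510137 66.92192987]
 handle top (array([ 529.3, -188. ]), array([109.5,  17. ]), 18.7) 231 [ 528.93812752 -187.27942342   64.4785711 ]
 legs 133 (array([ 529.8, -186.6]), array([112.7, 109.2]), 61.2) 21.2168452705846
 floor (array([545.4, 182.9]), array([314.6, 267.4]), 6.8) 8.470805732000485
 dark top 732 (array([538.9, 205.5]), array([205. , 202.1]), 78.6) pale 644 (array([565.9, 203.6]), array([206.9, 165.2]), 77.3) 53.370336913838514
```

View pics/top.png

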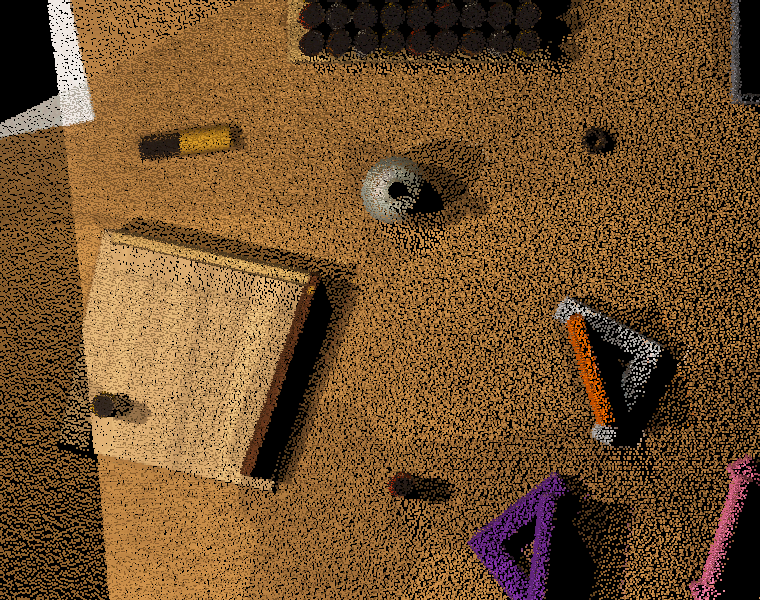

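View pics/crop.png

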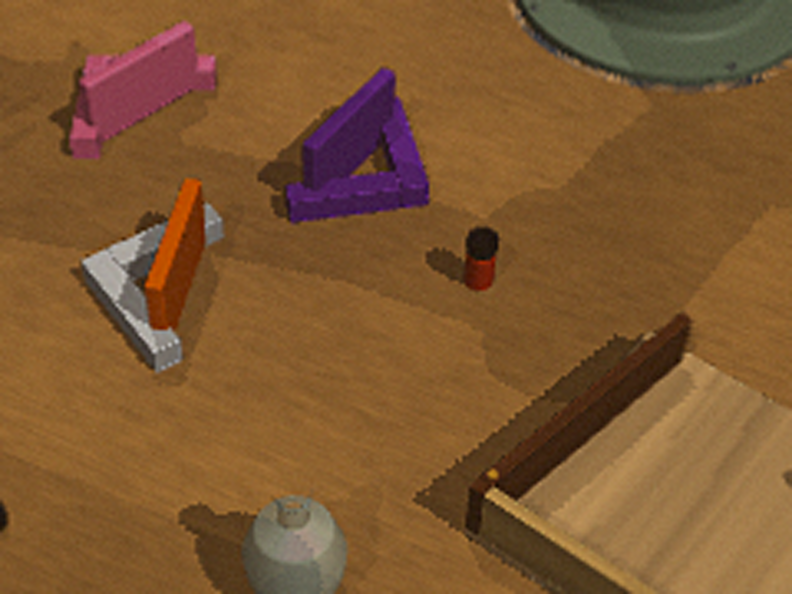

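The crop confirms it: the orange handle on silver legs at crop (175,260) is the wanted square, and the outer corner points away from the tray. Next I'll fit the tray and square poses precisely.

```bash
cat > fit.py <<'E'
from h import *
from scipy.optimize import minimize
d2=np.pi/180
def loc(P,x,y,a): 
    d=P[:,:2]-[x,y]; c,s=np.cos(a),np.sin(a); return np.c_[d@[c,s],d@[-s,c]]
def fit_square(P,R,g,verbose=1):
    # leg-top points z~22 inside L; handle-top points z>60 inside plate
    near=np.hypot(*(P[:,:2]-g[:2]).T)<95
    Q=P[near]; L=Q[(Q[:,2]>15)&(Q[:,2]<27)&(R[near]==1)]; H=Q[(Q[:,2]>60)&(Q[:,2]<70)]
    def cost(p):
        q=loc(L,*p); u=53-q
        dl=np.maximum(np.maximum(-u,u-110),0).max(1)+np.maximum(u.min(1)-22,0)   # outside L
        h=loc(H,*p); n=h.sum(1)/2**.5; t=(h[:,1]-h[:,0])/2**.5
        dh=np.hypot(np.maximum(abs(n)-7,0),np.maximum(abs(t)-56,0))
        f=lambda d:np.minimum(d,6)**2
        # centre terms keep one-sided fits honest
        return f(dl).mean()+f(dh).mean()+.3*np.median(n)**2+.02*((np.percentile(t,1)+np.percentile(t,99))/2)**2
    r=minimize(cost,g,method="Nelder-Mead",options=dict(initial_simplex=[np.add(g,e) for e in ([0,0,0],[4,0,0],[0,4,0],[0,0,.05])],xatol=.01,fatol=1e-5,maxiter=800))
    return r.x,r.fun,len(L),len(H)
def fit_tray(P,C,g):
    # pale panel top, open floor edges; g = corner x,y, yaw (tray)
    o=np.array(g,float)
    for _ in range(6):
        q=loc(P,*o); z=P[:,2]
        t=(z>50)&(z<56)&(q[:,0]>-105)&(q[:,0]<-0)&False
        t=(z>50)&(z<56)&(q[:,0]>-190)&(q[:,0]<-15)&(abs(q[:,1]-5)<9)
        b=np.polyfit(q[t,0],q[t,1],1)
        # robust edge percentiles across width
        r=q[t,1]-np.polyval(b,q[t,0]); 
        mid=(np.percentile(r,2)+np.percentile(r,98))/2+np.polyval(b,0); w=np.ptp(np.percentile(r,[2,98]))
        fl=(z>4)&(z<11.)&(q[:,1]<-15)&(q[:,1]>-200)
        f2=fl&(q[:,0]<-195)&(q[:,0]>-225); xe=np.percentile(q[f2,0],3) if f2.sum()>30 else np.nan  # edge at -210
        dx=0 if np.isnan(xe) else xe+210
        dy=mid-5; a=np.arctan(b[0])
        c,s=np.cos(o[2]),np.sin(o[2]); o=o+[c*dx-s*dy,s*dx+c*dy,a]
    f3=(z>4)&(z<11)&(q[:,0]<-40)&(q[:,0]>-170)&(q[:,1]<-195)&(q[:,1]>-225)
    d=(z>50)&(z<56)&(q[:,1]<-20)&(q[:,1]>-195)&(q[:,0]<12)&(q[:,0]>-40)
    bd=np.polyfit(q[d,1],q[d,0],1) if d.sum()>30 else None
    pe=(z>50)&(z<56)&(abs(q[:,1]-5)<5)
    return o,dict(n=t.sum(),w=round(w,1),xe=xe,yedge=np.percentile(q[f3,1],3) if f3.sum()>30 else None,dark=bd,paleends=np.percentile(q[pe,0],[1,99]) if pe.sum() else None)
def grey(I): 
    H=cv2.cvtColor(I,cv2.COLOR_BGR2HSV).astype(int); return (H[...,1]<80).astype(int)
if __name__=="__main__":
    cs=pickle.load(open("c0.pkl","rb"))
    for n,c in cs.items():
        P=pts(c); ok=np.isfinite(P[...,2]); R=grey(c["image"])[ok]; P=P[ok]
        print(n,fit_square(P,R,[530,-189,-117.8*d2]))
        print(fit_tray(P,0,[618,85,-102.2*d2]))
    q0=np.array([530,-189])
    for a in (17,-163):
        # tool z down, y along square diag (1,1): world angle -73 (or +180)
        th=(-73+(180 if a<0 else 0))*d2; y=np.array([np.cos(th),np.sin(th),0]); z=np.array([0,0,-1.]); x=np.cross(y,z)
        print(a,inverse_kinematics([530,-189,120],np.c_[x,y,z]))
    for s in (0,np.pi):
        th=(-102.2+45)*d2+s; y=np.array([np.cos(th),np.sin(th),0]); x=np.cross(y,z)
        print(inverse_kinematics([560,150,58],np.c_[x,y,z]))
    print(np.round(read_state()["tool_rot"],2).tolist())
E
python3 fit.py
```

```text
scene (array([ 531.51432508, -191.09029933,   -2.05023445]), np.float64(0.10912701846102432), 477, 221)
(array([618.31356876,  91.89516977,  -1.78851108]), {'n': np.int64(451), 'w': np.float64(10.9), 'xe': np.float64(-210.0011273712701), 'yedge': np.float64(-209.5387406149813), 'dark': array([0.12323879, 4.36041036]), 'paleends': array([-197.79506353,   10.05970269])})
side (array([ 529.19940913, -187.30399579,   -2.06604957]), np.float64(0.4776794990913609), 147, 241)
(array([614.53979499,  93.41924188,  -1.79597931]), {'n': np.int64(588), 'w': np.float64(9.9), 'xe': np.float64(-210.00003809108858), 'yedge': np.float64(-209.54465010804964), 'dark': array([0.10724514, 2.53325276]), 'paleends': array([-199.28499293,  272.13826252])})
17 [ 0.31626945  0.5971566  -0.10995896  1.86860542  0.09816794  0.68100373
 -1.12523384]
-163 [ 0.74433267  0.69653664 -0.72828797  1.84559669  0.61201401  0.83794444
  1.57284231]
[-0.15493301  0.72832307 -0.29827384  1.83823617  0.34076386  0.62522979
 -1.65876747]
[ 0.32343495  0.98696781 -1.0755736   1.81312621  1.03088254  1.02722151
  0.95913871]
[[0.92, 0.39, -0.0], [0.39, -0.92, 0.0], [-0.0, -0.0, -1.0]]
```

```bash
cat >> h.py <<'E'
def Rt(th):
    y=np.array([np.cos(th),np.sin(th),0]); z=np.array([0,0,-1.]); return np.c_[np.cross(y,z),y,z]
E
python3 - <<'E'
from h import *; from fit import *
movep([530,-189,240],Rt(-73*d2))
c=camera("wrist"); cv2.imwrite("pics/w1.png",c["image"]); pickle.dump(c,open("w1.pkl","wb"))
P=pts(c); ok=np.isfinite(P[...,2]); R=grey(c["image"])[ok]; P=P[ok]
print(fit_square(P,R,[530.4,-189.2,-2.058])); print(read_state()["time"])
E
```

```text
(array([ 530.43138567, -191.1153193 ,   -2.06218859]), np.float64(0.0037849684022805063), 2679, 1352)
1.9
```

View pics/w1.png

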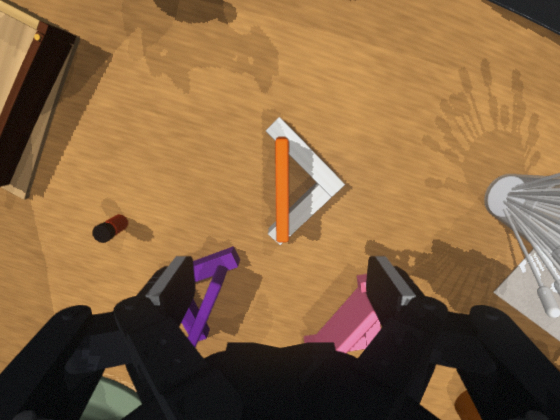

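```bash
python3 - <<'E'
from h import *; from fit import *
th=-2.062+np.pi/4; g=[530.4,-190.8]
movep([*g,130],Rt(th)); print(movel([*g,51],max_speed=80,guard=15))
clamp(); s=read_state(); print(s["finger_gap"],s["gripper_force"],s["eef_pos"],s["ft_force"])
movel([*g,180],max_speed=150); s=read_state(); print(s["finger_gap"],s["ft_force"],s["time"])
yaw=-1.792; tg=np.array([616.4,92.7])+np.array([[np.cos(yaw),-np.sin(yaw)],[np.sin(yaw),np.cos(yaw)]])@[-53-28,-53-18]
movep([*tg,180],Rt(yaw+np.pi/4)); wait(.3)
s=read_state(); print(s["eef_pos"],s["ft_force"],s["torque"],s["time"])
c=camera("wrist"); cv2.imwrite("pics/w2.png",c["image"]); pickle.dump(c,open("w2.pkl","wb"))
P=pts(c); ok=np.isfinite(P[...,2]); R=grey(c["image"])[ok]; P=P[ok]
print(fit_tray(P,0,[616.4,92.7,-1.792]))
Q=P.copy(); Q[:,2]-=s["eef_pos"][2]-50; k=np.hypot(*(Q[:,:2]-tg).T)<100
print(fit_square(Q,R,[*tg,yaw]),tg,np.percentile(Q[k&(R==1)&(Q[:,2]>0)][:,2],[5,50,95]))
E
```

```text
False
13.258671953182647 61.944276094436646 [ 530.45881826 -190.9008891    51.09724085] [-0.26659696 -0.01191857  2.70536347]
13.105359034556457 [ 0.08266099  0.47203057 -2.98439688] 5.2167
[565.09783297 186.64329843 180.01480223] [ 0.2934112   0.80512952 -2.6431952 ] [ 0.06040913  0.04996577 -0.03425997] 6.9333
(array([616.38680171,  92.42840699,  -1.78864385]), {'n': np.int64(2625), 'w': np.float64(9.7), 'xe': np.float64(-210.0000000817864), 'yedge': np.float64(-208.97733306714508), 'dark': None, 'paleends': array([-198.48849399,    6.60902158])})
(array([568.98001293, 190.64122426,  -1.80439292]), np.float64(3.322984977555171), 8663, 6853) [564.9017156  187.30405226] [ 20.69290411 110.32524935 129.72958539]
```

View pics/w2.png

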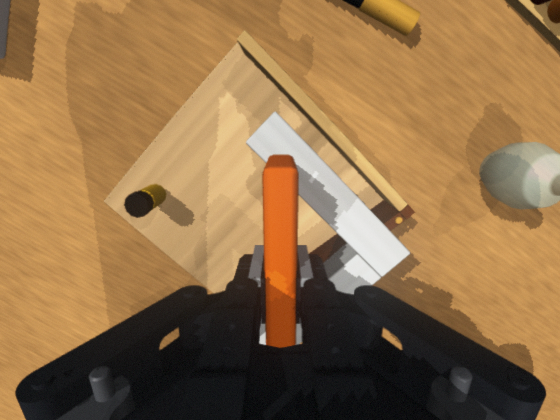

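```bash
python3 - <<'E'
from h import *; from fit import *
c=pickle.load(open("w2.pkl","rb")); tg=[565.1,186.64]; yaw=-1.792
P=pts(c); G=grey(c["image"])
k=np.isfinite(P[...,2])&(G==1)&(P[...,2]>140)&(P[...,2]<160)
Q=P[k]; q=loc(Q,*tg,yaw); z=Q[:,2]
m=(q[:,0]>-60)&(q[:,0]<62)&(q[:,1]>20)&(q[:,1]<62); q=q[m]; z=z[m]
print(len(q),np.percentile(z,[5,50,95]),np.percentile(q,[1,99],axis=0).tolist())
A=np.c_[q,np.ones(len(q))]; print("plane",np.linalg.lstsq(A,z,rcond=None)[0])
xs=np.arange(-50,50,5.); hi=[];lo=[]
for x in xs:
    b=q[(abs(q[:,0]-x)<2.5),1]; hi.append(b.max());lo.append(b.min())
print(np.round(hi,1),np.round(lo,1)); print("outer",np.polyfit(xs,hi,1)); 
E
```

```text
7848 [149.92880345 151.07068138 152.11800981] [[-55.86499452139004, 21.219824629882726], [51.50083384055574, 51.4918710408104]]
plane [3.62394790e-03 2.94295939e-02 1.49815035e+02]
[51.7 51.8 51.9 51.6 51.7 51.8 51.8 51.6 51.7 51.7 51.5 51.3 51.4 51.5
 51.6 51.3 51.5 51.6 51.3 51.1] [30.1 30.1 30.6 40.4 39.3 35.3 30.8 29.8 29.6 30.  30.1 30.  30.  30.1
 29.7 29.6 20.1 20.  20.  20.1]
outer [-5.24093210e-03  5.15572297e+01]
```

```bash
cat >> h.py <<'E'
YAW=-1.790; TC=np.array([616.4,92.5])
M=np.array([[np.cos(YAW),-np.sin(YAW)],[np.sin(YAW),np.cos(YAW)]])
def W(x,y,z): return [*(TC+M@[x,y]),z]      # tray-corner coords -> world (TCP)
def rep(t=""):
    s=read_state(); p=np.array(s["eef_pos"]); f=np.array(s["ft_force"])
    print(t,"tcp",np.round(M.T@(p[:2]-TC),2),round(p[2],2),"F",np.round(M.T@f[:2],2),round(f[2],2),"T",np.round(s["torque"],2),"gap",round(s["finger_gap"],2),"t",round(s["time"],2)); return s
E
python3 - <<'E'
from h import *
R=Rt(-1.785+np.pi/4)
movep(W(-81,-70,120),R); rep("above")
movel(W(-81,-70,72),max_speed=100,guard=10); rep("72")
print(movel(W(-81,-70,59.6),max_speed=20,guard=4)); rep("low")
E
```

```text
above tcp [-80.76 -70.39] 119.84 F [0.05 0.28] -2.62 T [ 0.06 -0.01  0.  ] gap 13.11 t 7.33
72 tcp [-81.27 -69.72] 72.61 F [0.17 0.15] -2.7 T [ 0.02  0.02 -0.01] gap 13.21 t 7.97
False
low tcp [-81.02 -69.98] 59.64 F [0.71 0.36] -3.08 T [ 0.06 -0.04 -0.04] gap 13.58 t 8.73
```

```bash
python3 - <<'E'
from h import *
z=59.5
print(movel(W(-81,-45,z),max_speed=25,guard=6)); s=rep("y contact")
y=(M.T@(np.array(s["eef_pos"][:2])-TC))[1]-1.0
movel(W(-81,y,z),max_speed=20); rep("backoff")
print(movel(W(-44,y,z),max_speed=20,guard=14)); rep("x contact")
wait(.3); rep()
c=camera("wrist"); cv2.imwrite("pics/w3.png",c["image"])
E
```

```text
True
y contact tcp [-80.85 -52.05] 59.09 F [ 1.04 -2.12] 6.22 T [ 0.23  0.53 -0.04] gap 12.93 t 9.46
backoff tcp [-80.95 -53.01] 59.43 F [-0.33 -0.49] -2.21 T [ 0.02  0.03 -0.04] gap 13.35 t 9.71
True
x contact tcp [-53.77 -53.35] 59.49 F [-4.3   0.83] -0.87 T [ 0.74 -0.34 -0.12] gap 13.13 t 11.01
 tcp [-53.76 -53.59] 59.11 F [-3.85  2.5 ] -1.21 T [ 0.77 -0.61 -0.09] gap 13.18 t 11.31
```

View pics/w3.png

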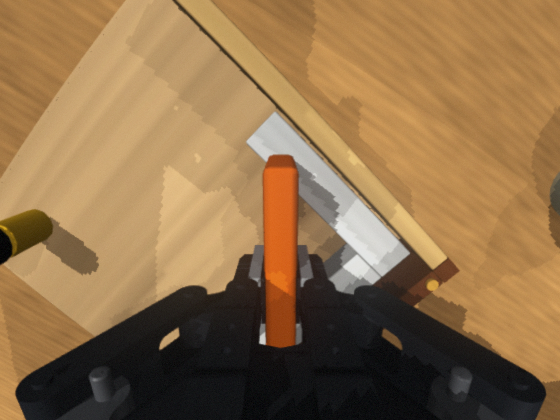

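```bash
python3 - <<'E'
from h import *
z=60.1
movel(W(-54.5,-53.5,z),max_speed=20); rep("raised")
print(movel(W(-44,-53.5,z),max_speed=10,guard=12)); s=rep("x"); wait(.3); s=rep()
x=(M.T@(np.array(s["eef_pos"][:2])-TC))[0]
print(movel(W(x,-44,z),max_speed=10,guard=12)); rep("y"); wait(.3); rep()
E
```

```text
raised tcp [-54.49 -53.65] 59.98 F [-3.65  0.18] -3.28 T [ 0.82 -0.36 -0.13] gap 12.87 t 11.61
True
x tcp [-53.65 -53.78] 60.18 F [-4.05  1.04] -1.72 T [ 0.74 -0.54 -0.09] gap 13.22 t 12.12
 tcp [-53.71 -53.88] 59.98 F [-3.08  1.55] -1.23 T [ 0.77 -0.48 -0.08] gap 13.48 t 12.43
True
y tcp [-54.   -51.79] 59.4 F [-2.78 -0.01] 0.16 T [ 0.71 -0.07 -0.22] gap 13.15 t 12.93
 tcp [-54.2  -51.96] 59.24 F [-3.03  1.5 ] -2.14 T [ 0.64 -0.41 -0.11] gap 13.18 t 13.23
```

```bash
python3 - <<'E'
from h import *
z=60.3
for x,y in((-53.5,-53),(-52.5,-53),(-51.5,-53),(-51.5,-52),(-51.5,-51),(-51.5,-50)):
    movel(W(x,y,z),max_speed=10); wait(.2); s=rep((x,y))
    th=np.arctan2(s["tool_rot"][1][1],s["tool_rot"][0][1])-np.pi/4; print("   yaw",round(th,4),"tilt",np.round(np.array(s["tool_rot"])[:2,2],4))
    if np.linalg.norm(s["ft_force"])>45: break
E
```

```text
(-53.5, -53) tcp [-53.6  -53.01] 60.29 F [-4.46  1.49] -3.92 T [ 1.07 -0.69 -0.13] gap 13.37 t 13.73
   yaw -1.7831 tilt [-0.0048  0.0049]
(-52.5, -53) tcp [-53.27 -52.97] 60.41 F [-8.02  1.65] -2.91 T [ 1.79 -0.77 -0.22] gap 13.03 t 14.18
   yaw -1.7827 tilt [-0.0042  0.0057]
(-51.5, -53) tcp [-53.11 -53.01] 60.57 F [-11.36   1.75] -2.38 T [ 2.58 -0.94 -0.31] gap 13.28 t 14.63
   yaw -1.7822 tilt [-0.0036  0.0068]
(-51.5, -52) tcp [-53.17 -52.66] 60.45 F [-10.31  -1.99] -1.02 T [ 2.87 -0.05 -0.3 ] gap 13.18 t 15.08
   yaw -1.7821 tilt [-0.0048  0.0068]
(-51.5, -51) tcp [-53.23 -52.13] 60.35 F [-11.92  -4.02] -0.46 T [ 2.94  0.61 -0.34] gap 13.53 t 15.53
   yaw -1.7819 tilt [-0.0057  0.0068]
(-51.5, -50) tcp [-53.24 -51.48] 60.24 F [-12.22  -6.26] -0.26 T [ 3.12  0.89 -0.36] gap 13.15 t 15.98
   yaw -1.7818 tilt [-0.0063  0.0067]
```

```bash
python3 - <<'E'
from h import *
z=60.3
for x,y in((-51,-49),(-51,-48),(-51,-47),(-50,-46)):
    movel(W(x,y,z),max_speed=10); wait(.2); s=rep((x,y))
    th=np.arctan2(s["tool_rot"][1][1],s["tool_rot"][0][1])-np.pi/4; print("   yaw",round(th,4),"tilt",np.round(np.array(s["tool_rot"])[:2,2],4))
    if np.linalg.norm(s["ft_force"])>45: break
c=camera("wrist"); pickle.dump(c,open("w4.pkl","wb")); I=c["image"]
cv2.imwrite("pics/w4.png",cv2.resize(I[60:350,180:500],None,fx=2,fy=2,interpolation=cv2.INTER_CUBIC))
P=pts(c); G=grey_=(cv2.cvtColor(I,cv2.COLOR_BGR2HSV)[...,1]<80)
q=np.einsum('ij,hwi->hwj',M,P[...,:2]-TC); Z=P[...,2]
k=np.isfinite(Z)&G&(Z>24)&(Z<36)&(q[...,0]>-115)&(q[...,0]<10)&(q[...,1]>-40)&(q[...,1]<10)
a=q[k]; zz=Z[k]; print(len(a),np.percentile(zz,[5,50,95]),"plane",np.linalg.lstsq(np.c_[a,np.ones(len(a))],zz,rcond=None)[0])
xs=np.arange(-100,-5,10.); hi=[a[abs(a[:,0]-x)<3,1].max() for x in xs]; print("leg outer",np.round(hi,1))
k=np.isfinite(Z)&(Z>50)&(Z<56)&(q[...,1]>-8)&(q[...,1]<14)
b=q[k]; lo=[np.percentile(b[abs(b[:,0]-x)<3,1],[2,98]) for x in xs]; print("panel top in/out",np.round(lo,1).tolist())
k=np.isfinite(Z)&(Z>50)&(Z<56)&(q[...,0]>-30)&(q[...,0]<14)&(q[...,1]<-15)&(q[...,1]>-200)
d=q[k]; print("dark",len(d)); 
if len(d)>20: print(np.polyfit(d[:,1],d[:,0],1),np.percentile(d[:,1],[1,99]))
E
```

```text
(-51, -49) tcp [-53.24 -51.37] 60.22 F [-13.88 -12.77] 2.79 T [ 3.65  2.07 -0.45] gap 13.33 t 16.44
   yaw -1.7813 tilt [-0.0076  0.0072]
(-51, -48) tcp [-53.24 -51.29] 60.09 F [-13.62 -18.81] 5.9 T [ 3.86  3.2  -0.51] gap 13.42 t 16.89
   yaw -1.7809 tilt [-0.0093  0.007 ]
(-51, -47) tcp [-53.3  -51.17] 60.0 F [-13.37 -23.78] 8.9 T [ 4.09  4.44 -0.51] gap 13.16 t 17.34
   yaw -1.7805 tilt [-0.0108  0.0069]
(-50, -46) tcp [-53.23 -51.11] 60.03 F [-16.89 -30.41] 13.21 T [ 5.06  5.4  -0.59] gap 13.34 t 17.83
   yaw -1.7797 tilt [-0.0119  0.0079]
8263 [29.35409278 30.46691708 31.50831431] plane [-3.96527357e-03  3.83645698e-03  3.02694603e+01]
leg outer [-0.2 -0.  -0.  -0.1 -0.2 -0.2 -0.2 -0.3 -0.  -0.3]
panel top in/out [[0.3, 9.5], [0.3, 9.3], [0.3, 9.6], [0.3, 9.5], [-0.0, 9.6], [-0.0, 9.7], [0.0, 9.6], [0.0, 9.5], [0.1, 9.6], [0.2, 9.8]]
dark 142
[0.09513324 4.3406995 ] [-20.45474103 -15.1341356 ]
```

View pics/w4.png

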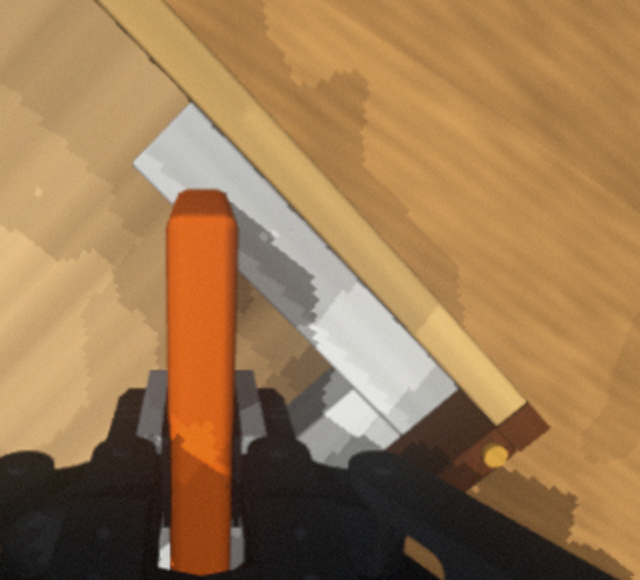

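```bash
python3 - <<'E'
from h import *
for x,y,z in((-50,-49,60.8),(-49,-48.2,61.3)):
    movel(W(x,y,z),max_speed=10); wait(.3); s=rep((x,y,z))
for n in ("wrist","side","scene"):
    c=camera(n); I=c["image"]; P=pts(c); G=(cv2.cvtColor(I,cv2.COLOR_BGR2HSV)[...,1]<80)
    q=np.einsum('ij,hwi->hwj',M,P[...,:2]-TC); Z=P[...,2]
    k=np.isfinite(Z)&(Z>49)&(Z<57)&(q[...,0]>-40)&(q[...,0]<16)&(q[...,1]<-20)&(q[...,1]>-200)&(I[...,2]<120)
    d=q[k]; print(n,"dark",len(d),np.round(np.percentile(d[:,1],[1,99]),0),np.polyfit(d[:,1],d[:,0],1))
    k=np.isfinite(Z)&(Z>50)&(Z<56)&(q[...,1]>-8)&(q[...,1]<14)&(q[...,0]<-15)&(q[...,0]>-190)
    print("  pale",np.polyfit(q[k][:,0],q[k][:,1],1))
    if n=="wrist":
        k=np.isfinite(Z)&G&(Z>24)&(Z<36)&(q[...,0]>-50)&(q[...,0]<10)&(q[...,1]>-25)&(q[...,1]<10)
        a=q[k]; print("leg x end by y",[round(a[abs(a[:,1]-y)<1.5,0].max(),1) for y in(-20,-15,-10,-5,-2)])
        k=np.isfinite(Z)&(Z>32)&(Z<48)&(q[...,0]>-8)&(q[...,0]<8)&(q[...,1]>-60)&(q[...,1]<0)
        a=q[k]; print("dark inner face",len(a),np.polyfit(a[:,1],a[:,0],1))
    if n=="side": cv2.imwrite("pics/s5.png",cv2.resize(I[260:420,170:370],None,fx=3.5,fy=3.5,interpolation=cv2.INTER_CUBIC))
E
```

```text
(-50, -49, 60.8) tcp [-52.9  -51.17] 60.61 F [-17.47  -9.66] -3.81 T [ 4.64  1.36 -0.36] gap 13.03 t 18.63
(-49, -48.2, 61.3) tcp [-52.71 -51.14] 60.88 F [-21.29 -12.54] -6.65 T [ 5.78  1.77 -0.4 ] gap 13.55 t 19.22
wrist dark 12 [-21. -20.] [0.38406856 7.3755726 ]
  pale [3.25576590e-03 5.07620988e+00]
leg x end by y [np.float64(0.2), np.float64(-0.5), np.float64(-0.4), np.float64(-0.6), np.float64(-0.5)]
dark inner face 801 [ 0.00283643 -0.6070444 ]
side dark 256 [-198.  -56.] [0.00255282 2.48633901]
  pale [-0.00409622  2.91583405]
scene dark 63 [-81. -21.] [0.05297426 4.82195414]
  pale [-7.47925041e-04  7.16141367e+00]
```

View pics/s5.png

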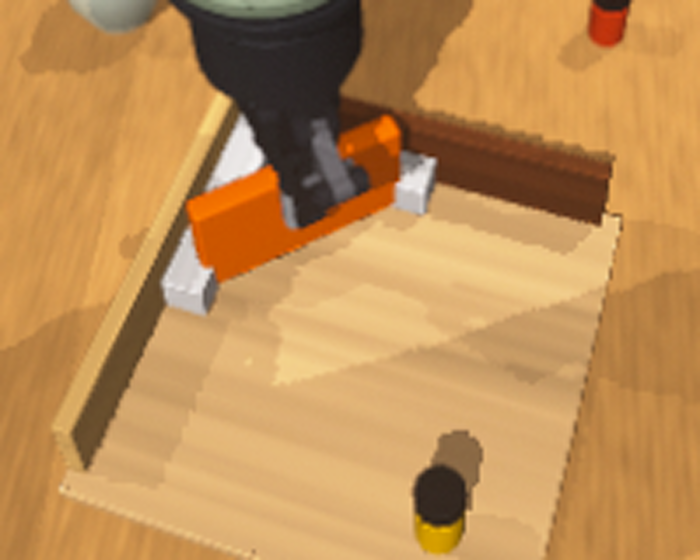

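```bash
python3 - <<'E'
from h import *
for x,y,z in((-49.5,-47.4,60.6),):
    movel(W(x,y,z),max_speed=10); wait(.5); s=rep((x,y,z))
c=camera("wrist"); I=c["image"]; P=pts(c); G=(cv2.cvtColor(I,cv2.COLOR_BGR2HSV)[...,1]<80)
q=np.einsum('ij,hwi->hwj',M,P[...,:2]-TC); Z=P[...,2]
k=np.isfinite(Z)&G&(Z>24)&(Z<37)&(q[...,0]>-115)&(q[...,0]<3)&(q[...,1]>-40)&(q[...,1]<3)
a=q[k]; print("leg plane",np.linalg.lstsq(np.c_[a,np.ones(len(a))],Z[k],rcond=None)[0],np.median(Z[k]))
print("outer y",[round(a[abs(a[:,0]-x)<3,1].max(),1) for x in(-100,-80,-60,-40,-20,-5)],"x end",[round(a[abs(a[:,1]-y)<1.5,0].max(),1) for y in(-15,-10,-5,-2)])
E
```

```text
(-49.5, -47.4, 60.6) tcp [-53.01 -51.05] 60.34 F [-20.07 -19.07] 2.13 T [ 5.24  3.17 -0.44] gap 13.33 t 20.13
leg plane [-8.93623488e-03  1.15841077e-03  3.01167847e+01] 30.60296911400023
outer y [np.float64(-0.1), np.float64(-0.2), np.float64(-0.1), np.float64(-0.2), np.float64(-0.2), np.float64(-0.0)] x end [np.float64(-0.2), np.float64(-0.2), np.float64(-0.3), np.float64(-0.4)]
```

```bash
python3 - <<'E'
from h import *
ax=M@[0,1]; dR,_=cv2.Rodrigues(np.array([*ax,0])*-0.009)
movel(W(-49.7,-47.6,60.7),frame=dR@Rt(-1.785+np.pi/4),max_speed=10); wait(.5); s=rep()
c=camera("wrist"); I=c["image"]; P=pts(c); G=(cv2.cvtColor(I,cv2.COLOR_BGR2HSV)[...,1]<80)
q=np.einsum('ij,hwi->hwj',M,P[...,:2]-TC); Z=P[...,2]
k=np.isfinite(Z)&G&(Z>24)&(Z<37)&(q[...,0]>-115)&(q[...,0]<3)&(q[...,1]>-40)&(q[...,1]<3)
a=q[k]; p=np.linalg.lstsq(np.c_[a,np.ones(len(a))],Z[k],rcond=None)[0]; print("leg plane",p)
print("outer y",[round(a[abs(a[:,0]-x)<3,1].max(),1) for x in(-100,-80,-60,-40,-20,-5)],"x end",[round(a[abs(a[:,1]-y)<1.5,0].max(),1) for y in(-15,-10,-5,-2)])
F=M.T@np.array(s["ft_force"][:2])
if F[0]<-10 and F[1]<-10 and max(abs(F))<35 and abs(s["ft_force"][2]+3)<8: print(finish_job())
E
```

```text
tcp [-53.25 -51.13] 60.15 F [-19.94 -17.58] -3.07 T [ 5.71  2.82 -0.29] gap 13.38 t 20.93
leg plane [-1.32007957e-03  5.52388534e-03  3.04568599e+01]
outer y [np.float64(-0.2), np.float64(-0.1), np.float64(0.0), np.float64(-0.4), np.float64(-0.2), np.float64(-0.0)] x end [np.float64(-0.4), np.float64(0.4), np.float64(-0.7), np.float64(-0.3)]
the job is handed in; nothing more can be done
None
```

I handed the job in at 20.9 s with the square still gripped in the corner, its outer faces within about 0.5 mm of both panels, the side panel square, and about 20 N and 18 N of push on them; while pressing in, it briefly bore on the floor with up to about 16 N, with almost none at hand-in.

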